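# Mount the inspection camera in its snap clamp

### The arm

A 7-joint arm with a two-finger parallel gripper is mounted at the origin on a cart in front of the work surface, level with it; the furniture and walls round the work are solid. World frame = base frame: x ahead of the robot, y to its left, z up, the work surface at z = 0. Lengths are in mm, angles in rad, forces in N, time in s.
With the tool pointing down it reaches from about 425 to 800 mm from the base axis. Payload 8.3 kg.
Tool frame: the origin (TCP) lies at the very end of the fingers, on their centre line; the grasp point (between the pads) lies 19 mm behind it; z points along the fingers, y is the line along which they close (so a half turn about z gives the same grasp; the last joint's range is limited). The gripper opens to 85 mm and grips with 20 to 120 N. Pads are 22 mm wide; open, the fingers measure 114 mm over their backs; the gripper's body (76 mm by 85 mm) begins 54 mm behind the grasp point. The pads swing forward as they close: fully open they stand 13 mm farther back than shut.
Start: joints at [1.219, 0.383, 0.016, 1.37, -0.006, 1.388, -0.046], TCP at [178.039, -599.087, 231.279] pointing down, gripper open.
Joint ranges: [-2.95, 2.95], [-0.25, 2.06], [-1.52, 1.56], [0.18, 2.33], [-1.44, 4.58], [0.02, 2.06], [-3.01, 3.01]. Speed limits (rad/s): [2.39, 2.39, 3.01, 3.01, 3.14, 3.14, 3.14].

### API

Orientations are given as a rotation vector (axis times angle).
In Python, from plant import env, read_camera, get_calibration, finish_job gives the robot as it stands.
- The arm moves only by the tool drive_tool, never from a script. Its argument "rows" is a list of rows, each a list of 4 numbers: the shift along the tool's x, y, z in mm, then the turn about the tool's z in degrees. A call has 1 to 12 rows; each row shifts and turns the commanded pose from where the row before left it, along the tool's axes as they then stand; what a row does not reach is not made up. A row lasts 1/10 s, in which the tool goes at most 50 mm and 8.59 degrees, less where a joint would pass 70% of its speed; a pose out of reach is approached as far as the arm can. A call with a gripper value outside its range is refused whole. "gripper" is the opening, from 0 (shut) to 1 (fully open), set as the call begins (left out, the last holds). The fingers move at their own pace and stop on an object; the grip force is fixed at half the most. Time passes only in rows, so rows that do not move let the fingers close. It gives the time, the measured TCP pose, the force, the opening and the grip force at its end, in the units of the state.
- env.read_state(): the state, without advancing time (a new reading comes with each control period).
- read_camera(name): name is "scene" or "top" or "wrist"; returns the picture (420x560x3 uint8, red, green, blue); there is no depth.
- get_calibration(name): a dict with "K" (3x3 intrinsics, pixels), "origin" and "attitude" of the camera in the world; the wrist camera has in their place "mount" (4x4, takes a point from camera to tool coordinates, whose origin is the TCP and whose axes are the flange's). Camera axes: x right, y up, looking along -z (the intrinsics and any distortion apply to the point x, -y, -z); pixel columns grow to the right and rows downward; lengths in mm; the calibration is good to about 2 mm. The wrist camera is an equidistant fisheye: a pixel r from the principal point sees the ray r / f radians off the axis. A picture is of the moment at which its call begins: read the wrist's pose just before it. get_calibration takes no time and is no camera call.
- finish_job(): hands the job in; it is judged then, once.
The state is a dict: "time_s": time; "joint_positions": joint angles; "joint_vel": joint speeds; "joint_torque": joint torques, N m; "tool_pos": TCP position; "ee_rot": TCP orientation; "contact_force": force on the tool from outside, world axes, zero at the start; "ft_torque": the same for the moment, N m; "gripper_width": finger opening in mm; "grasp_force": force on a finger pad.
Only numpy, scipy, OpenCV 4.12 (cv2) and the standard library are available. Lean on these libraries where they do the work, as an engineer would, in place of code of your own. Each camera call takes 0.05 s, during which the arm holds its last target. There are 200 camera calls.

### The job

Mount the inspection camera in the snap clamp on the bench, the right way up and with its lens looking at the dotted calibration plate that stands on the bench beside it: press its slim barrel down between the open jaws, fully home in the saddle, keep hold of it until the jaws have snapped shut over the barrel, and only then let go. In its foam tray it can be taken only by the barrel, which the clamp's jaws need, so set it down on the free bench between tray and clamp and take it again by its square body. Leave the caliper and the lens cap where they lie.

Things in the scene. Friction and masses are not known exactly. Their poses are not given: they have to be found in the camera images.
- camera: the inspection camera, 0.25 kg: a grey ribbed square body (40 x 40 mm, 56 long), a slim dark round barrel (26 mm diameter, 50 long), a wide dark lens (40 mm diameter, 40 long) in line. Origin on its underside below the barrel's middle; x the way the lens looks, z up. Body from x = -81 to -25 mm (connectors to -87), barrel to +25, lens to +65. It lies level and steady on a flat surface
- barrel (a point): the middle of the camera's barrel, on the optical axis, 20 mm above the camera's origin and underside; axes as the camera's
- lens_front (a point): the centre of the lens's front glass, 65 mm ahead of the barrel's middle; axes as the camera's
- tray: fitted tray, fixed: black shell 200 x 154 x 36 mm, two firm grey foam blocks (tops at 44 mm) closing in the camera's body and lens, 3 mm play. Between them a gap for the fingers at the barrel, x = -28 to +28 mm, 146 mm wide. Origin centre of underside, x along it. The camera lies in it, axes as the tray's, its origin 6 mm up, barrel axis 26 mm above the bench; lift straight 45 mm to clear
- clamp_base: the snap clamp, fixed: aluminium foot 104 (x) x 112 (y) x 10 mm, grey housing up to 54 mm, two aluminium jaws with rubber pads either side of a V saddle, 36 mm wide along x. Origin centre of the foot's underside; x points to the calibration plate, along the clamped barrel, the way the lens must look; z up. Open jaws reach about 82 mm above the bench, about 58 mm between the pads
- clamp_seat (a point): where the middle of the barrel belongs: in the saddle, 60 mm above the bench, over the clamp's origin; axes as the clamp's. Between camera body and lens the 36 mm jaws have 7 mm of play each way along x
- jaw_left (a joint): how far the jaws (geared together) have closed, rad: 0 open (start), about 0.78 shut on the barrel, 0.95 shut empty. The barrel meets rollers at the jaws' feet 10 mm above its seat; pressing on (up to about 12 N) swings the jaws in against an over-centre spring; some 4 mm above the seat they pass dead centre, snap shut and hold. Let go sooner, they spring open
- target: the calibration plate, a black board with white dots, 150 mm wide and 115 mm high, fixed upright on the bench, dots towards the clamp, some 170 mm from the clamp. Origin at the centre of its underside
- caliper: bystander: a digital caliper, 236 mm long, lying behind the work. Origin at the centre of its underside
- lens_cap: bystander: a black cap, 39 mm diameter, 9 mm high, lying between tray and clamp, behind. Origin at the centre of its underside

How it is judged:
By the outcome, as a careful person would: the job done as asked, in the order asked, and still so for the second after the job is handed in, with the robot touching nothing.
It also fails if it takes over 54 s, if anything falls off the work surface, if the arm or the gripper's body presses on something with over 40 N, if the wrist force passes 120 N, or if a joint passes its speed limit or range.

## Working session

There is one attempt and no reset: what is moved stays moved. The work goes in short steps, Python scripts to look and compute and a tool call to move; the robot and the scene stay as the last step left them, time stands still between calls to the robot, and variables do not carry over. Pictures are saved under pics/ and viewed, at most 10 in all, crops included, and the job is handed in when it is done.

Besides the shell and the picture viewer there is one more tool, called after "Emit:" as name(argument=value, ...), one argument or row to a line, values as JSON. drive_tool: Moves the arm, as the interface text tells. Its arguments: {"type":"object","properties":{"rows":{"type":"array"},"gripper":{"type":"number"}},"required":["rows"]}

```bash
mkdir -p pics; ls; cat > h.py <<'E'
import numpy as np, cv2
from scipy.spatial.transform import Rotation as R
from plant import env, read_camera, get_calibration, finish_job
def snap(cam,name):
    s=env.read_state(); im=read_camera(cam); cv2.imwrite(f'pics/{name}.png',im[:,:,::-1]); return s,im
E
python3 - <<'E'
from h import *
for c in ('scene','top'):
    s,im=snap(c,c+'0'); print(c,get_calibration(c))
print(get_calibration('wrist')); print(s)
a=cv2.imread('pics/scene0.png');b=cv2.imread('pics/top0.png')
E
```

```text
pics
scene {'K': array([[527.53432217,   0.        , 275.82910386],
       [  0.        , 527.53432217, 210.42319112],
       [  0.        ,   0.        ,   1.        ]]), 'origin': array([  7.19332647, 906.5937234 , 784.64362099]), 'attitude': array([ 0.33112056, -1.25218189, -2.32644394])}
top {'K': array([[441.09005585,   0.        , 278.64192746],
       [  0.        , 441.09005585, 213.06828359],
       [  0.        ,   0.        ,   1.        ]]), 'origin': array([ 485.27021556,  -44.44522379, 1013.73029509]), 'attitude': array([ 0.07035431, -0.08340599, -1.59538308])}
{'K': array([[325.1922621 ,   0.        , 279.72770662],
       [  0.        , 325.1922621 , 207.19137298],
       [  0.        ,   0.        ,   1.        ]]), 'mount': array([[-3.36888454e-04,  9.63314381e-01,  2.68375278e-01,
         6.63340224e+01],
       [ 9.99999642e-01,  1.16266238e-04,  8.37958681e-04,
        -2.67559431e-01],
       [ 7.76014664e-04,  2.68375465e-01, -9.63314075e-01,
        -1.42812886e+02],
       [ 0.00000000e+00,  0.00000000e+00,  0.00000000e+00,
         1.00000000e+00]])}
{'time_s': 0.05, 'joint_positions': array([ 1.2191003 ,  0.38424267,  0.01639556,  1.37112251, -0.00632178,
        1.38817547, -0.04648835]), 'joint_vel': array([ 8.72343453e-05, -8.20511464e-04,  1.24405898e-03, -7.60899974e-05,
       -3.22114470e-04,  6.94796303e-04, -5.71869343e-04]), 'joint_torque': array([ 3.10057316e-03, -6.29706359e+01,  8.47988371e-01, -3.73135257e+01,
        1.67128426e-02,  1.07914855e-02, -1.39973469e-05]), 'tool_pos': array([ 177.89293632, -598.64807119,  230.2905304 ]), 'ee_rot': array([-3.10702870e+00, -4.51875075e-01,  4.59416873e-04]), 'contact_force': array([ 0.22569454, -0.34521249, -0.33718803]), 'ft_torque': array([-0.01896594,  0.01049983,  0.00088514]), 'grasp_force': 0.0, 'gripper_width': 85.82173885792348}
```

View pics/top0.png

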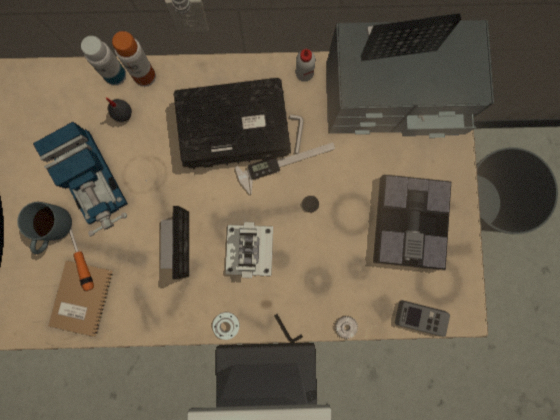

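View pics/scene0.png

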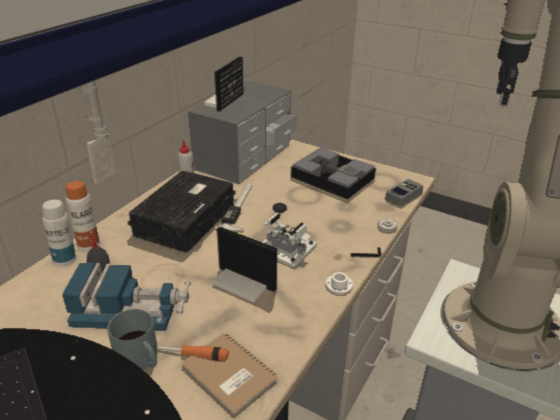

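The top view shows the tray at about (413,222), with the ribbed grey body toward the robot at (413,247). The clamp is at (248,250), the plate to its left at (180,243), the lens cap at (311,204) and the caliper at (285,163). The scene view agrees; the second dotted board stands on the cabinet and is only a decoy.

```bash
cat >> h.py <<'E'
def ray(cam,uv,s=None):
    c=get_calibration(cam);K=c['K'];u=(np.asarray(uv,float)-K[:2,2])/K[0,0]
    if cam=='wrist':
        r=np.hypot(*u); d=np.array([u[0]/r*np.sin(r),-u[1]/r*np.sin(r),-np.cos(r)])
        M=c['mount'];T=R.from_rotvec(s['ee_rot'])
        return T.apply(M[:3,3])+s['tool_pos'],T.apply(M[:3,:3]@d)
    return c['origin'],R.from_rotvec(c['attitude']).apply([u[0],-u[1],-1])
def on(cam,uv,z,s=None):
    o,d=ray(cam,uv,s); return o+d*(z-o[2])/d[2]
E
python3 - <<'E'
from h import *
im=cv2.imread('pics/top0.png')
for n,uv,z in [('tray',(413,222),40),('clamp',(248,250),10),('cap',(311,204),9),('plate',(181,243),115),('platefoot',(165,248),0)]: print(n,on('top',uv,z).round(1))
T=cv2.resize(im[165:285,365:465],None,fx=4,fy=4,interpolation=cv2.INTER_CUBIC)
C=cv2.resize(im[190:310,205:295],None,fx=4,fy=4,interpolation=cv2.INTER_CUBIC)
cv2.imwrite('pics/crop.png',np.hstack([T,C]))
s=env.read_state();print(R.from_rotvec(s['ee_rot']).as_matrix().round(2))
E
```

```text
tray [ 552.9 -351.2   40. ]
clamp [501.1  17.6  10. ]
cap [ 602.5 -128.8    9. ]
plate [517.1 146.8 115. ]
platefoot [510.8 207.8   0. ]
[[ 0.96  0.28 -0.  ]
 [ 0.28 -0.96  0.  ]
 [-0.   -0.   -1.  ]]
```

View pics/crop.png

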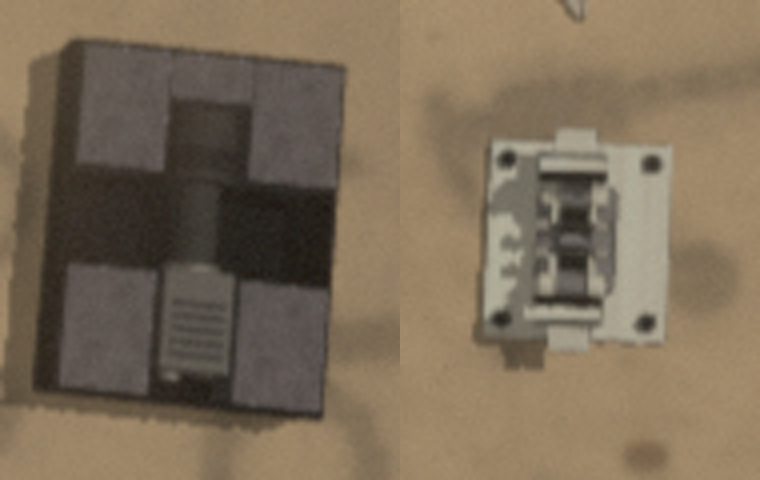

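The crops show the camera in the tray with its lens at the top, so it looks along about world +x. The barrel is at crop (200,222). The clamp foot's corners are near (490,140), (672,147), (663,343) and (482,335).

```bash
cat >> h.py <<'E'
def plan(s,x,y,z,yaw):
    """tool-frame shift (at present yaw) to reach the pose, and turn in deg"""
    m=R.from_rotvec(s['ee_rot']).as_matrix(); d=m.T@(np.array([x,y,z])-s['tool_pos'])
    yw=np.degrees(np.arctan2(m[1,0],m[0,0])); t=-(yaw-yw); return d.round(1),round((t+180)%360-180,1),'yaw',round(yw,2)
E
python3 - <<'E'
from h import *
s=env.read_state()
f=lambda p,z:on('top',(365+p[0]/4,165+p[1]/4),z)
g=lambda p,z:on('top',(205+(p[0]-400)/4,190+p[1]/4),z)
tr=np.array([f(p,36) for p in [(78,40),(345,67),(322,417),(35,390)]]);print(tr.round(1),tr.mean(0))
e=tr[0]+tr[1]-tr[2]-tr[3];print('len',np.linalg.norm(e)/2,'yaw',np.degrees(np.arctan2(e[1],e[0])))
print('barrel',f((200,222),39),'axis',f((212,110),46)-f((195,370),46))
cl=np.array([g(p,10) for p in [(490,140),(672,147),(663,343),(482,335)]]);print(cl.round(1),cl.mean(0))
e=cl[0]+cl[3]-cl[1]-cl[2];print('len',np.linalg.norm(e)/2,'yaw',np.degrees(np.arctan2(e[1],e[0])))
print(plan(s,552,-351,150,-4))
E
```

```text
[[ 660.8 -294.2   36. ]
 [ 641.6 -443.8   36. ]
 [ 446.9 -418.4   36. ]
 [ 465.9 -260.7   36. ]] [ 553.80927071 -354.28015432   36.        ]
len 196.98798976955766 yaw -8.58444731869913
barrel [ 556.19156778 -356.18689899   39.        ] axis [143.13480741 -17.52284611   0.        ]
[[559.1  63.2  10. ]
 [552.4 -40.4  10. ]
 [441.9 -32.5  10. ]
 [449.   69.3  10. ]] [500.58792698  14.89218451  10.        ]
len 102.9250369832408 yaw 86.14055668273642
(array([ 429.2, -130.7,   80.6]), np.float64(20.6), 'yaw', np.float64(16.55))
```

Emit:
drive_tool(
  rows=[
    [36,-10.5,3,0],
    [36,-10.5,3,0],
    [36,-10.5,3,0],
    [36,-10.5,3,0],
    [36,-10.5,3,0],
    [36,-10.5,3,0],
    [36,-10.5,3,0],
    [36,-10.5,3,0],
    [36,-10.5,3,0],
    [36,-10.5,3,0],
    [36,-10.5,3,0],
    [36,-10.5,3,0],
  ],
  gripper=1,
)

```text
time_s: 1.3
tool_pos: [557.1, -354.2, 194.6]
ee_rot: [-3.108, -0.452, 0.001]
contact_force: [-1.3, 0.4, 0.6]
gripper_width: 85.4
grasp_force: 0.0
```

Emit:
drive_tool(
  rows=[
    [0,0,0,8],
    [0,0,0,8],
    [0,0,0,8],
    [0,0,0,0],
    [0,0,0,0],
    [0,0,0,0],
    [0,0,0,0],
  ],
)

```text
time_s: 2.0
tool_pos: [556.1, -355.3, 195.2]
ee_rot: [-3.135, 0.201, 0.0]
contact_force: [0.5, 0.3, -0.2]
gripper_width: 85.5
grasp_force: 0.0
```

```bash
python3 - <<'E'
from h import *
s,im=snap('wrist','w1');print(s['time_s'],s['tool_pos'],plan(s,555,-355,100,-7.5))
E
```

```text
2.0 [ 556.14316175 -355.29409076  195.2364855 ] (array([-1.2, -0.1, 95.2]), np.float64(0.2), 'yaw', np.float64(-7.34))
```

View pics/w1.png

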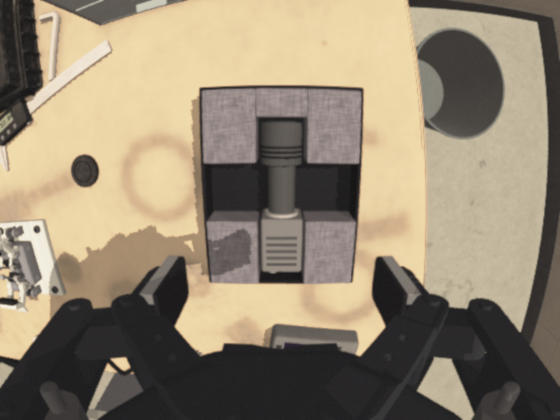

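The wrist view shows the camera centred on column 282. The barrel runs from row 164 to row 212, and the body front edge spans columns 263–302. The tray's outline runs from (200,88) to (362,88) and from (208,283) to (354,283).

```bash
python3 - <<'E'
from h import *
s=env.read_state()
w=lambda p,z:on('wrist',p,z,s).round(1)
print('barrel ends',w((282,164),39),w((282,211),39),'mid',(w((282,164),39)+w((282,211),39))/2)
print('sides',w((269,188),26),w((296,188),26))
a=w((282,245),46);b=w((281,140),46);print(a,b,np.degrees(np.arctan2((b-a)[1],(b-a)[0])))
t=np.array([w(p,40) for p in [(200,88),(362,88),(354,283),(208,283)]]);print(t,t.mean(0));e=t[0]+t[1]-t[2]-t[3];print(np.linalg.norm(e)/2,np.degrees(np.arctan2(e[1],e[0])))
m=R.from_rotvec(s['ee_rot']).as_matrix();print(m.round(3))
E
```

```text
barrel ends [ 580.1 -360.7   39. ] [ 535.2 -355.    39. ] mid [ 557.65 -357.85   39.  ]
sides [ 556.4 -344.9   26. ] [ 553.  -371.2   26. ]
[ 503.2 -350.8   46. ] [ 602.8 -362.7   46. ] -6.813282773683548
[[ 661.6 -295.3   40. ]
 [ 642.6 -443.    40. ]
 [ 446.8 -420.5   40. ]
 [ 466.7 -267.4   40. ]] [ 554.425 -356.55    40.   ]
196.96868405916717 -7.350518095097606
[[ 0.992 -0.128  0.   ]
 [-0.128 -0.992  0.   ]
 [ 0.    -0.    -1.   ]]
```

Emit:
drive_tool(
  rows=[
    [0,2.2,20,0],
    [0,0,30,0],
    [0,0,30,0],
    [0,0,30,0],
    [0,0,25,0],
    [0,0,20,0],
    [0,0,15,0],
    [0,0,10,0],
    [0,0,7,0],
    [0,0,0,0],
    [0,0,0,0],
    [0,0,0,0],
  ],
)

```text
time_s: 3.25
tool_pos: [556.6, -357.8, 9.4]
ee_rot: [3.134, -0.204, 0.002]
contact_force: [0.4, -1.1, -0.7]
gripper_width: 85.3
grasp_force: 0.0
```

Emit:
drive_tool(
  rows=[
    [0,0,0,0],
    [0,0,0,0],
    [0,0,0,0],
    [0,0,0,0],
    [0,0,0,0],
    [0,0,0,0],
    [0,0,0,0],
    [0,0,0,0],
    [0,0,0,0],
    [0,0,0,0],
    [0,0,0,0],
    [0,0,0,0],
  ],
  gripper=0,
)

```text
time_s: 4.45
tool_pos: [556.2, -357.5, 8.6]
ee_rot: [3.135, -0.204, 0.001]
contact_force: [-0.8, 0.1, 5.6]
gripper_width: 24.1
grasp_force: 59.3
```

Emit:
drive_tool(
  rows=[
    [0,0,-4,0],
    [0,0,-8,0],
    [0,0,-10,0],
    [0,0,-12,0],
    [0,0,-15,0],
    [0,0,-15,0],
    [0,0,-15,0],
    [0,0,-15,0],
    [0,0,-6,0],
    [0,0,0,0],
    [0,0,0,0],
  ],
)

```text
time_s: 5.55
tool_pos: [555.7, -357.3, 107.8]
ee_rot: [-3.135, 0.204, 0.001]
contact_force: [0.1, -0.8, -2.3]
gripper_width: 24.1
grasp_force: 59.0
```

```bash
python3 - <<'E'
from h import *
s,im=snap('wrist','w2');print(s['tool_pos'],s['contact_force'],s['ft_torque'],s['gripper_width'])
print(plan(s,480,-150,109,86))
E
```

```text
[ 555.67232252 -357.27006112  107.79323737] [ 0.05848874 -0.80132248 -2.27667013] [ 0.0121249  -0.02256111  0.00605681] 24.08227627819489
(array([-101.9, -195.7,   -1.1]), np.float64(-93.5), 'yaw', np.float64(-7.45))
```

View pics/w2.png

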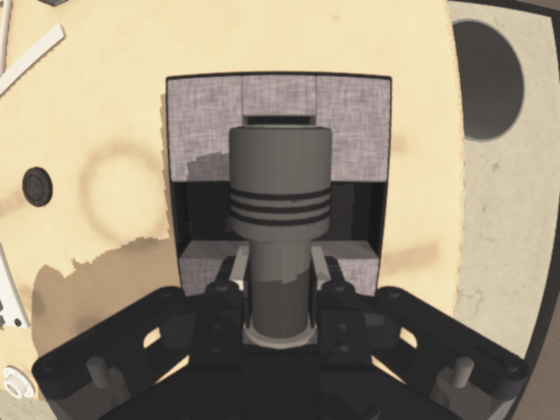

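The camera is held level by the barrel, lens ahead (rows 125–235), clear above the tray. Next I carry it to the free bench and turn it.

Emit:
drive_tool(
  rows=[
    [-5,-10,0,0],
    [-10,-20,0,0],
    [-13,-25,0,0],
    [-13,-25,0,0],
    [-13,-25,0,0],
    [-13,-25,0,0],
    [-13,-25,0,0],
    [-12,-21,0,0],
    [-7,-14,0,0],
    [-3,-6,0,0],
  ],
)

```text
time_s: 6.6
tool_pos: [479.7, -147.9, 108.2]
ee_rot: [-3.135, 0.201, 0.001]
contact_force: [0.5, -0.1, -2.3]
gripper_width: 24.1
grasp_force: 59.0
```

Emit:
drive_tool(
  rows=[
    [0,0,0,-4],
    [0,0,0,-8],
    [0,0,0,-8.5],
    [0,0,0,-8.5],
    [0,0,0,-8.5],
    [0,0,0,-8.5],
    [0,0,0,-8.5],
    [0,0,0,-8.5],
    [0,0,0,-8.5],
    [0,0,0,-8.5],
    [0,0,0,-8.5],
    [0,0,0,-5],
  ],
)

```text
time_s: 7.8
tool_pos: [480.3, -150.8, 108.1]
ee_rot: [2.292, 2.149, 0.0]
contact_force: [-0.1, 0.3, -1.8]
gripper_width: 24.1
grasp_force: 58.9
```

Emit:
drive_tool(
  rows=[
    [0,0,10,0],
    [0,0,20,0],
    [0,0,20,0],
    [0,0,20,0],
    [0,0,15,0],
    [0,0,10,0],
    [0,0,5,0],
    [0,0,0,0],
    [0,0,0,0],
    [0,0,0,0],
  ],
)

```text
time_s: 8.8
tool_pos: [480.9, -150.0, 9.1]
ee_rot: [2.296, 2.142, 0.001]
contact_force: [0.2, 0.6, -1.8]
gripper_width: 24.3
grasp_force: 59.0
```

Emit:
drive_tool(
  rows=[
    [0,0,2,0],
    [0,0,2,0],
    [0,0,1,0],
    [0,0,1,0],
    [0,0,0.5,0],
    [0,0,0,0],
    [0,0,0,0],
  ],
)

```text
time_s: 9.5
tool_pos: [480.3, -149.9, 2.5]
ee_rot: [2.296, 2.143, -0.0]
contact_force: [-3.2, 1.2, 8.5]
gripper_width: 23.9
grasp_force: 60.2
```

Emit:
drive_tool(
  rows=[
    [0,0,0,0],
    [0,0,0,0],
    [0,0,0,0],
    [0,0,0,0],
    [0,0,0,0],
    [0,0,0,0],
    [0,0,-10,0],
    [0,0,-20,0],
    [0,0,-30,0],
    [0,0,-30,0],
    [0,0,-30,0],
    [-15,0,-15,0],
  ],
  gripper=1,
)

```text
time_s: 10.7
tool_pos: [480.9, -163.0, 140.6]
ee_rot: [2.29, 2.145, 0.004]
contact_force: [0.9, -0.1, 0.1]
gripper_width: 85.4
grasp_force: 0.0
```

Emit:
drive_tool(
  rows=[
    [-20,0,0,0],
    [-18,0,0,0],
    [0,0,0,0],
    [0,0,0,0],
    [0,0,0,0],
    [0,0,0,0],
  ],
)

```text
time_s: 11.3
tool_pos: [476.8, -201.6, 136.9]
ee_rot: [-2.295, -2.145, -0.001]
contact_force: [-0.4, -0.3, -0.2]
gripper_width: 85.3
grasp_force: 0.0
```

```bash
python3 - <<'E'
from h import *
s,im=snap('wrist','w3');print(s['time_s'],s['tool_pos'],s['contact_force'],s['joint_positions'],plan(s,480,-203,4,86))
E
```

```text
11.3 [ 476.81672847 -201.55537438  136.90571457] [-0.42342567 -0.25323508 -0.22421259] [ 0.65058254  0.24595107 -0.36074616  1.7813996   0.09463934  1.13127516
  0.19218114] (array([ -1.3,   3.3, 132.9]), np.float64(0.1), 'yaw', np.float64(86.15))
```

View pics/w3.png

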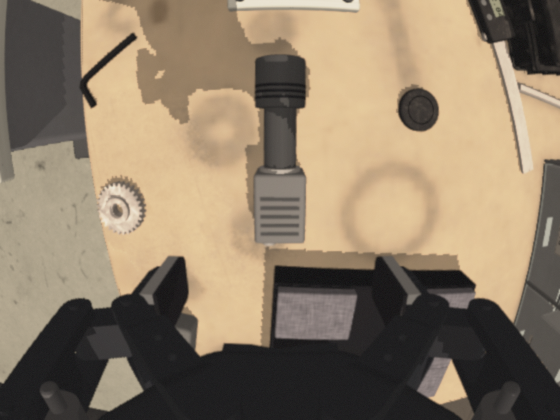

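The camera stands upright on the bench, lens up-image at (280,80). The body spans rows 172–242 and columns 254–306, and the barrel rows 106–170.

```bash
python3 - <<'E'
from h import *
s=env.read_state()
w=lambda p,z:on('wrist',p,z,s).round(1)
c=np.array([w(p,40) for p in [(256,174),(304,174),(305,240),(256,240)]]);print(c,'mid',c.mean(0))
print('barrel ends',w((281,107),33),w((281,170),33),'lens front top',w((280,58),40))
a=w((281,205),40);b=w((280,80),40);y=np.degrees(np.arctan2((b-a)[1],(b-a)[0]));print(a,b,y)
print(plan(s,*c.mean(0)[:2],4,y))
E
```

```text
[[ 459.2 -173.6   40. ]
 [ 495.  -176.1   40. ]
 [ 493.3 -228.8   40. ]
 [ 454.6 -226.1   40. ]] mid [ 475.525 -201.15    40.   ]
barrel ends [ 481.2 -125.    33. ] [ 478. -173.   33.] lens front top [483.  -88.7  40. ]
[ 476.3 -198.9   40. ] [ 481.8 -105.2   40. ] 86.64070847811351
(array([  0.4,  -1.3, 132.9]), np.float64(-0.5), 'yaw', np.float64(86.14))
```

Emit:
drive_tool(
  rows=[
    [10,-0.5,20,-0.3],
    [0,0,30,0],
    [0,0,30,0],
    [0,0,20,0],
    [0,0,15,0],
    [0,0,10,0],
    [0,0,5,0],
    [0,0,3,0],
    [0,0,0,0],
    [0,0,0,0],
  ],
)

```text
time_s: 12.35
tool_pos: [477.3, -192.9, 4.5]
ee_rot: [2.29, 2.149, 0.001]
contact_force: [-0.9, 0.6, 0.1]
gripper_width: 85.6
grasp_force: 0.0
```

Emit:
drive_tool(
  rows=[
    [0,0,0,0],
    [0,0,0,0],
    [0,0,0,0],
    [0,0,0,0],
    [0,0,0,0],
    [0,0,0,0],
    [0,0,0,0],
    [0,0,0,0],
    [0,0,0,0],
    [0,0,0,0],
    [0,0,0,0],
  ],
  gripper=0,
)

```text
time_s: 13.45
tool_pos: [477.2, -192.8, 4.2]
ee_rot: [2.291, 2.149, 0.001]
contact_force: [-0.2, -0.6, 6.0]
gripper_width: 39.3
grasp_force: 61.0
```

Emit:
drive_tool(
  rows=[
    [0,0,-5,0],
    [0,0,-12,0],
    [0,0,-20,0],
    [0,0,-20,0],
    [0,0,-20,0],
    [0,0,-15,0],
    [0,0,-8,0],
    [0,0,0,0],
    [0,0,0,0],
  ],
)

```text
time_s: 14.35
tool_pos: [476.4, -192.6, 103.4]
ee_rot: [-2.291, -2.149, 0.0]
contact_force: [-0.8, -0.1, -3.1]
gripper_width: 39.3
grasp_force: 60.5
```

Emit:
drive_tool(
  rows=[
    [6,5,-4,0],
    [12,10,-6,0],
    [16,14,-8,0],
    [16,14,-8,0],
    [16,14,-6,0],
    [12,11,-4,0],
    [7,6,0,0],
    [3,3,0,0],
    [0,0,0,0],
    [0,0,0,0],
    [0,0,0,0],
  ],
)

```text
time_s: 15.45
tool_pos: [558.6, -110.8, 139.6]
ee_rot: [-2.292, -2.148, 0.001]
contact_force: [-0.1, -0.2, -1.9]
gripper_width: 39.4
grasp_force: 60.6
```

```bash
python3 - <<'E'
from h import *
s,im=snap('wrist','w4');print(s['time_s'],s['tool_pos'],s['contact_force'],s['ft_torque'],s['gripper_width'],s['grasp_force'],plan(s,480,-203,4,86))
E
```

```text
15.45 [ 558.61581577 -110.82413643  139.55801625] [-0.14891314 -0.15733064 -1.9081829 ] [-0.10782383  0.04148473 -0.01734039] 39.43298007330579 60.60023903846741 (array([-97. , -72.4, 135.6]), np.float64(0.3), 'yaw', np.float64(86.27))
```

View pics/w4.png

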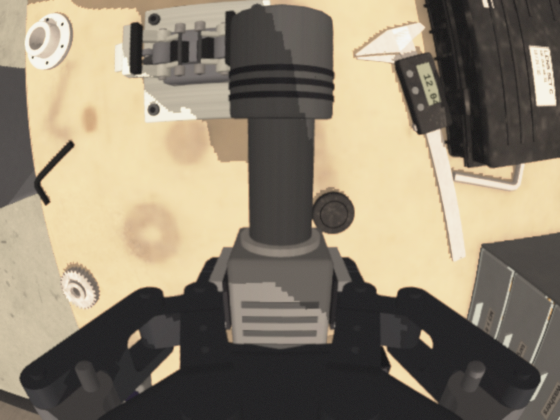

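The wrist view shows the clamp partly behind the lens. Its near-side foot screws are at (153,18) and (153,108), and the jaw pads at columns 135 and 232, row 45.

```bash
python3 - <<'E'
from h import *
s=env.read_state()
im=cv2.imread('pics/w4.png');g0=cv2.cvtColor(im,6)
def dark(img,c,r=9):
    x,y=c;p=255-img[y-r:y+r+1,x-r:x+r+1].astype(float);t=p.max()-40;p=np.clip(p-t,0,None);Y,X=np.mgrid[-r:r+1,-r:r+1]
    return x+(p*X).sum()/p.sum(),y+(p*Y).sum()/p.sum()
a=dark(g0,(153,18));b=dark(g0,(153,108));print(a,b)
A,B=on('wrist',a,10,s),on('wrist',b,10,s);print('wrist far,near',A.round(1),B.round(1),np.linalg.norm(A-B),'yaw',np.degrees(np.arctan2(*(A-B)[[1,0]])))
t=cv2.cvtColor(cv2.imread('pics/top0.png'),6)
P=[]
for p in [(506,158),(652,163),(646,323),(502,318)]:
    q=dark(t,(round(205+(p[0]-400)/4),round(190+p[1]/4)),3);P.append(on('top',q,10))
P=np.array(P);print(P.round(1),P.mean(0));e=P[0]+P[3]-P[1]-P[2];print(np.degrees(np.arctan2(e[1],e[0])))
# offset from mid of robot-side screws to centre, by the top view in the clamp frame, applied to wrist
print('offset wrist-top',((A+B)/2-(P[2]+P[3])/2).round(2))
C=P.mean(0)+(A+B)/2-(P[2]+P[3])/2; print('centre',C)
# jaw pads pixel rough check at 70 mm
print('cam axis point at lens front', s['tool_pos'])
E
```

```text
(np.float64(153.4859747545582), np.float64(18.79312762973352)) (np.float64(152.17336683417085), np.float64(109.37939698492463))
wrist far,near [457.3  59.4  10. ] [451.6 -23.4  10. ] 82.97993405079356 yaw 86.02240289806889
[[549.1  54.2  10. ]
 [544.  -27.7  10. ]
 [454.3 -22.4  10. ]
 [458.6  59.1  10. ]] [501.49969992  15.79365317  10.        ]
86.73019124388257
offset wrist-top [-2.03 -0.36  0.  ]
centre [499.47441899  15.43154004  10.        ]
cam axis point at lens front [ 558.70641518 -110.71172516  139.68955422]
```

```bash
python3 - <<'E'
from h import *
s=env.read_state()
m=R.from_rotvec(s['ee_rot']).as_matrix()
f=lambda p,z:(m.T@(on('wrist',p,z,s)-s['tool_pos'])).round(1)
za=s['tool_pos'][2]+15.8
print('barrel sides',f((249,150),za),f((314,150),za),'near/far lens',f((230,60),za),f((334,60),za))
print('barrel front/back top',f((281,118),za+13),f((281,231),za+13),'body front top',f((281,249),za+20), f((281,10),za+20))
print(plan(s,497.5,-27.5,135,86.2))
E
```

```text
barrel sides [ 55.6 -13.7 -15.8] [ 55.6  11.8 -15.8] near/far lens [ 91.4 -20.9 -15.8] [ 91.5  19.4 -15.8]
barrel front/back top [ 68.   -1.2 -28.8] [ 26.8  -1.2 -28.8] body front top [ 22.5  -1.2 -35.8] [104.9  -1.2 -35.8]
(array([ 79.1, -66.5,   4.7]), np.float64(0.1), 'yaw', np.float64(86.27))
```

Emit:
drive_tool(
  rows=[
    [5,-4,0,0],
    [10,-8,0,0],
    [13,-11,0,0],
    [14,-12,0,0],
    [14,-12,0,0],
    [11,-10,0,0],
    [7,-6,0,0],
    [4,-3,0,0],
    [1,-0.5,0,0],
    [0,0,0,0],
    [0,0,0,0],
    [0,0,0,0],
  ],
)

```text
time_s: 16.7
tool_pos: [498.1, -27.3, 139.7]
ee_rot: [-2.292, -2.148, -0.0]
contact_force: [0.1, 0.3, -2.4]
gripper_width: 39.3
grasp_force: 60.6
```

Emit:
drive_tool(
  rows=[
    [0,0,8,0],
    [0,0,14,0],
    [0,0,14,0],
    [0,0,14,0],
    [0,0,12,0],
    [0,0,8,0],
    [0,0,5,0],
    [0,0,3,0],
    [0,0,0,0],
    [0,0,0,0],
    [0,0,0,0],
  ],
)

```text
time_s: 17.8
tool_pos: [498.3, -26.7, 62.4]
ee_rot: [2.291, 2.149, 0.001]
contact_force: [0.5, 1.0, -3.0]
gripper_width: 39.3
grasp_force: 60.6
```

```bash
python3 - <<'E'
from h import *
s=env.read_state();print(s['tool_pos'],s['contact_force'],s['ft_torque'],plan(s,497.7,-27.5,44,86.2))
im=read_camera('scene');b=read_camera('top')
A=cv2.resize(im[200:290,230:330],None,fx=4,fy=4,interpolation=cv2.INTER_CUBIC)
B=cv2.resize(b[205:295,205:305],None,fx=4,fy=4,interpolation=cv2.INTER_CUBIC)
cv2.imwrite('pics/chk.png',np.hstack([A,B])[:,:,::-1])
E
```

```text
[498.31012267 -26.74007858  62.35583831] [ 0.50264619  0.97982176 -2.97068052] [-0.04192811  0.04469055 -0.01719693] (array([-0.8, -0.6, 18.4]), np.float64(0.1), 'yaw', np.float64(86.35))
```

View pics/chk.png

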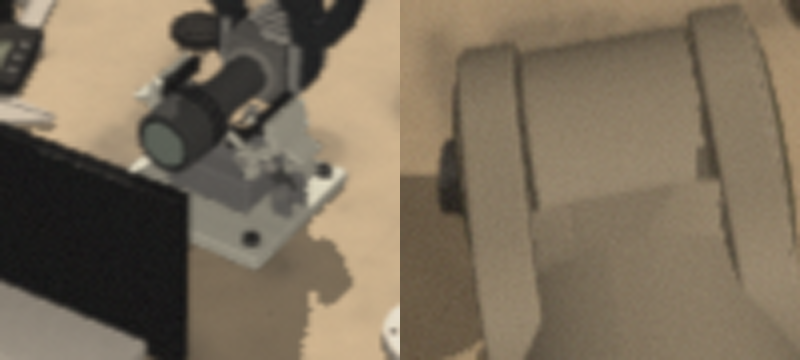

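The check crops show the barrel between the open jaws with the lens facing the plate; the lens is at (165,140) and the jaws to either side. Now I press down slowly.

Emit:
drive_tool(
  rows=[
    [-0.5,-0.5,2,0],
    [0,0,2,0],
    [0,0,2,0],
    [0,0,2,0],
    [0,0,1,0],
    [0,0,1,0],
    [0,0,1,0],
    [0,0,1,0],
    [0,0,0,0],
    [0,0,0,0],
  ],
)

```text
time_s: 18.9
tool_pos: [498.1, -27.3, 50.3]
ee_rot: [2.291, 2.148, 0.002]
contact_force: [1.4, -0.3, 1.0]
gripper_width: 39.6
grasp_force: 61.0
```

Emit:
drive_tool(
  rows=[
    [0,0,1,0],
    [0,0,1,0],
    [0,0,1,0],
    [0,0,1,0],
    [0,0,0.5,0],
    [0,0,0,0],
    [0,0,0,0],
    [0,0,0,0],
  ],
)

```text
time_s: 19.7
tool_pos: [498.1, -27.2, 45.6]
ee_rot: [2.291, 2.149, 0.002]
contact_force: [6.6, -0.5, -2.8]
gripper_width: 39.3
grasp_force: 61.4
```

```bash
python3 - <<'E'
from h import *
s=env.read_state();print(s['tool_pos'],s['contact_force'],s['ft_torque'],s['ee_rot'])
E
```

```text
[498.08551882 -27.20244469  45.56725539] [ 6.57586911 -0.47226221 -2.78526375] [-0.17433838 -1.17934319 -0.22519268] [2.29065216e+00 2.14872621e+00 1.88775443e-03]
```

Emit:
drive_tool(
  rows=[
    [0,0.7,0.5,0],
    [0,0.5,0.5,0],
    [0,0,0.5,0],
    [0,0,0,0],
    [0,0,0,0],
    [0,0,0,0],
    [0,0,0,0],
  ],
)

```text
time_s: 20.4
tool_pos: [499.5, -27.3, 44.3]
ee_rot: [2.29, 2.149, 0.002]
contact_force: [5.1, -1.5, 0.4]
gripper_width: 39.2
grasp_force: 61.9
```

```bash
python3 - <<'E'
from h import *
s=env.read_state();print(s['tool_pos'],s['contact_force'],s['ft_torque'],s['ee_rot'])
im=read_camera('scene')
A=cv2.resize(im[200:290,230:330],None,fx=6,fy=6,interpolation=cv2.INTER_CUBIC)
cv2.imwrite('pics/chk2.png',A[:,:,::-1])
E
```

```text
[499.470298   -27.27492322  44.34740743] [ 5.13569288 -1.493886    0.41385268] [-0.08396479 -1.11497761 -0.18437725] [2.29037569e+00 2.14855275e+00 2.18311976e-03]
```

View pics/chk2.png

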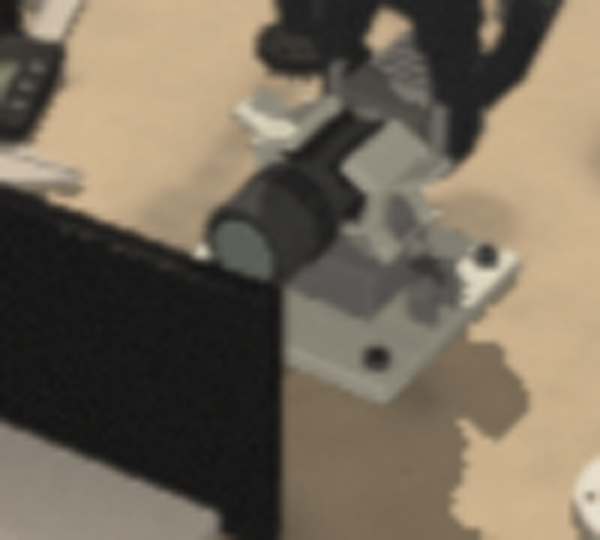

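The jaws are shut over the barrel: the near jaw leans in at (400,170). A sideways force remains, so I ease it off and press fully home.

Emit:
drive_tool(
  rows=[
    [0,0.7,0.5,0],
    [0,0.6,0.5,0],
    [0,0,0.5,0],
    [0,0,0.5,0],
    [0,0,0,0],
    [0,0,0,0],
    [0,0,0,0],
    [0,0,0,0],
  ],
)

```text
time_s: 21.25
tool_pos: [500.0, -27.5, 43.5]
ee_rot: [2.29, 2.149, -0.0]
contact_force: [-5.7, -2.2, 20.2]
gripper_width: 39.1
grasp_force: 64.0
```

It is home: 20 N upward at TCP z 43.5. I relax the forces, then release.

Emit:
drive_tool(
  rows=[
    [0,-0.4,-0.5,0],
    [0,-0.2,-0.4,0],
    [0,0,0,0],
    [0,0,0,0],
    [0,0,0,0],
  ],
)

```text
time_s: 21.75
tool_pos: [499.9, -27.4, 43.7]
ee_rot: [2.29, 2.149, 0.001]
contact_force: [1.2, -1.2, 7.7]
gripper_width: 39.3
grasp_force: 62.3
```

Emit:
drive_tool(
  rows=[
    [0,0,0,0],
    [0,0,0,0],
    [0,0,0,0],
    [0,0,0,0],
    [0,0,0,0],
    [0,0,0,0],
    [0,0,0,0],
    [0,0,0,0],
  ],
  gripper=1,
)

```text
time_s: 22.55
tool_pos: [499.3, -27.3, 42.7]
ee_rot: [-2.291, -2.15, -0.0]
contact_force: [0.6, 0.2, -0.1]
gripper_width: 85.4
grasp_force: 0.0
```

Emit:
drive_tool(
  rows=[
    [0,0,-8,0],
    [0,0,-12,0],
    [0,0,-20,0],
    [0,0,-25,0],
    [0,0,-25,0],
    [-20,0,-20,0],
    [-25,0,-10,0],
    [-25,0,0,0],
    [-15,0,0,0],
    [0,0,0,0],
    [0,0,0,0],
    [0,0,0,0],
  ],
)

```text
time_s: 23.75
tool_pos: [494.1, -110.7, 163.2]
ee_rot: [2.289, 2.152, 0.001]
contact_force: [0.4, 0.2, -0.3]
gripper_width: 85.4
grasp_force: 0.0
```

```bash
python3 - <<'E'
from h import *
s,w=snap('wrist','w5');print(s['time_s'],s['tool_pos'],s['contact_force'])
im=read_camera('scene')
A=cv2.resize(im[200:290,230:330],(400,420),interpolation=cv2.INTER_CUBIC)
cv2.imwrite('pics/end.png',np.hstack([A,w[:,80:480]])[:,:,::-1])
E
```

```text
23.75 [ 494.08528288 -110.69665025  163.15539043] [ 0.3822636   0.19282237 -0.257484  ]
```

View pics/end.png

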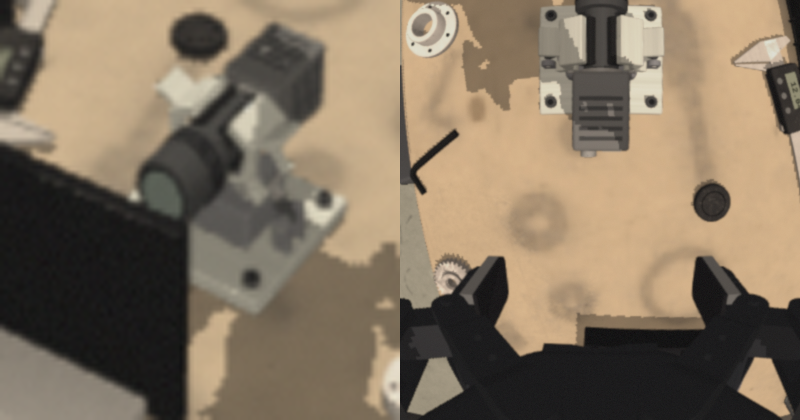

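Both jaws are shut evenly over the barrel. The body stands square at (600,110), the lens faces the plate, the cap and caliper lie where they were, and the gripper is clear.

```bash
python3 -c "
from h import *
print(finish_job())"
```

```text
the job is handed in; nothing more can be done
None
```

The inspection camera is mounted in the snap clamp, upright and fully home, with the jaws shut over the barrel and the lens facing the calibration plate; I let go only after they snapped shut, and handed the job in at about 24 s of the 54 s allowed.

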